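Turn a nail-art sample plaque face-down with the flipper jig

ROBOT

A 6-joint arm with a two-finger parallel gripper is mounted at the origin on the work surface. World frame = base frame: x ahead of the robot, y to its left, z up, the work surface at z = 0. Lengths are in mm, angles in degrees, forces in N, time in s.
With the tool pointing down it reaches from about 300 to 1000 mm from the base axis. Payload 5.1 kg.
Tool frame: the origin (TCP) lies at the very end of the fingers, on their centre line; the grasp point (between the pads) lies 19 mm behind it; z points along the fingers, x is the direction in which the jaws open and shut, and the axes are right-handed (so a half turn about z gives the same grasp; the last joint's range is limited). The gripper opens to 95 mm and grips with 3 to 60 N. Pads are 20 mm wide; open, the fingers measure 119 mm over their backs; the gripper's body (75 mm by 180 mm) begins 59 mm behind the grasp point.
Start: joints at [64.08, 7.093, 94.555, -0, 78.352, -4.733], TCP at [234.948, 606.039, 214.656] pointing down, gripper open.
Joint ranges: [-149.61, 149.61], [-58.7, 133.49], [1.44, 155.28], [-77.14, 257.14], [18.33, 153.61], [-166.67, 166.67]. Speed limits (degrees/s): [147.25, 147.25, 180, 180, 180, 180].

INTERFACE

Orientations are given as a 3x3 rotation matrix whose columns are the frame's x, y, z axes.
In Python, from bench import r gives the robot as it stands.
- The arm moves only by the tool play_rows, never from a script. Its argument "targets" is a list of rows, each an object of numbers: "dx", "dy", "dz": the shift along the tool's x, y, z in units of 40 mm (1.0 is 40 mm); "roll": the turn about the tool's z in units of 5 degrees (1.0 is 5 degrees); "grip": the closure, from -1 (fully open) to 1 (shut). A call has 1 to 10 rows; each row shifts and turns the commanded pose from where the row before left it, along the tool's axes as they then stand; what a row does not reach is not made up. A row lasts 1/10 s, in which the tool goes at most 50 mm and 8.59 degrees, less where a joint would pass 70% of its speed; a pose out of reach is approached as far as the arm can. A call with a number of a shift or a turn outside -1 to 1 is refused whole. A call with a gripper value outside its range is refused whole. The fingers move at their own pace and stop on an object; "force" is the grip in N (left out, the last holds). Time passes only in rows, so rows that do not move let the fingers close. It gives the time, the measured TCP pose, the force and the opening at its end, in the units of the state.
- r.state(): the state, without advancing time (a new reading comes with each control period).
- r.capture(name): name is "scene" or "top" or "wrist"; returns a dict with "frame" (420x560x3 uint8, red, green, blue), "K" (3x3 intrinsics, pixels), "eye" and "orientation" of the camera in the world. Camera axes: x right, y down, z forward; pixel columns grow to the right and rows downward; lengths in mm; the calibration is good to about 2 mm. The wrist camera is an equidistant fisheye: a pixel r from the principal point sees the ray r / f radians off the axis. A picture is of the moment at which its call begins. There is no depth.
- r.job_done(): hands the job in, once; it reports no verdict.
The state is a dict: "clock": time; "joints": joint angles; "joint_velocities": joint speeds; "effort": joint torques, N m; "ee_pos": TCP position; "tcp_rot": TCP orientation; "wrist_force": force on the tool from outside, world axes, zero at the start; "moment": the same for the moment, N m; "gripper_width": finger opening in mm.
Only numpy, scipy, OpenCV 4.12 (cv2) and the standard library are available. Lean on these libraries where they do the work, as an engineer would, in place of code of your own. Each camera call takes 0.05 s, during which the arm holds its last target.

TASK

Lay the ivory sample plaque, nails up, in the pocket of the jig's flipper plate and let go of it. Then take the flipper by its black handle and swing it smoothly, not fast, all the way over the hinge, so that the plaque tips out and drops face-down, flat, into the nest on the other side; leave the flipper lying over it. Do not disturb the bottles, pots and tools lying about.

Things in the scene. Friction and masses are not known exactly. Their poses are not given: they have to be found in the camera images.
- plaque: Loose ivory plaque, slab 60 (its x) x 48 (y) x 12 mm thick (z), about 42 g, flat on the 2 mm mat to the left or right of the jig, face up. Its face (+z) has three nail-shaped pink ridges along y, 3.5 mm proud, within 19 mm of the middle in x; the back is plain. Origin: centre of the back (underside at the start). A half turn about z makes no difference. Can be gripped across its 60 mm.
- plaque_face (a point): Centre of the plaque's face (slab surface, at the nails' feet), 12 mm from its origin along its z.
- pocket (a point): On the flipper: centre of the pocket floor (a frame with a window), where the plaque origin belongs; 36 mm above the table, 31.5 mm from the hinge. Turns with the flipper: x along the hinge, y away from it, z out of the pocket. The plaque's 60 mm go along x; play 3 mm each way in x (corner posts 6 mm high, the middle 34 mm of each end open for fingers), 2.5 mm in y (hinge barrel; stop 6 mm high).
- handle (a point): Grip point of the flipper's black round handle, 12 mm thick, 50 mm long, parallel to the hinge; it runs from the plate's end, 26 mm to the -x side of this point, to 23 mm on the +x side. It goes round the hinge at radius 72.6 mm; at the start 33 mm above the table, at the end 51 mm. Nothing within 25 mm of it; pinch it from above, it turns between the fingers as the flipper swings.
- flipper (a joint): Swing of the flipper, rad: 0 flat with the pocket upwards (start), 1.57 upright, 3.1 at its stop, lying 4 mm over the plaque in the nest. Grows as it swings up and over: a positive turn about +x of hinge. The hinge is stiff: it stays where left and takes 2 to 3 N at the handle. The plaque tips out by itself a little past upright.
- hinge (a point): Middle of the hinge axis, 42 mm above the table; fixed, does not turn with the flipper. x along the hinge, y level towards the flipper's starting side, z up.
- nest (a point): On the fixed jig: centre of the nest's seat at the height of its two ledges, 32 mm above the table, 31.5 mm from the hinge on the side away from the flipper's start. x along the hinge, z up. Low outward-leaning walls at both ends and the far side, the hinge barrel on the near side, 2 to 3 mm play. The plaque's face rests on the ledges by its ends, the nails hang free between them.
- buffer: Bystander: white nail buffer block 90 x 26 x 26 mm, origin under its centre, long along x; leave alone.
- polish: Bystander: dark pink bottle with black cap, diameter 32 mm, 78 mm high, origin under its centre; leave alone.
- topcoat: Bystander: pale bottle with white cap, diameter 34 mm, 74 mm high, origin under its centre; leave alone.
- pot: Bystander: round white paint pot, diameter 38 mm, 42 mm high, origin under its centre; leave alone.
- jar: Bystander: low glass jar with metal lid, diameter 46 mm, 38 mm high, origin under its centre; leave alone.
- brush: Bystander: slim nail-art brush 160 mm long, 9 mm thick, lying on the mat along its x, origin under its middle; leave alone.
Not all that is in view belongs to the job. Several things have the shape of the plaque; the one meant has the colours described above. What is shaped like the part that bears pocket but turquoise is not meant.

How it is judged (in metres and radians):
On the way, in this order (a step that is already met when the one before it is completed fails the run):
1. the plaque lies in the flipper's pocket, nails up, let go of, with the flipper still down (horizontal distance between plaque and pocket below 0.008 m and z of plaque in the frame of pocket between -0.003 and 0.003 m and angle between the x axis of plaque and the x axis of pocket, either way round below 0.14 rad and angle between plaque's own z axis and vertical below 0.1 rad and value of joint flipper below 0.15 rad and contact force between the fingers and plaque below 0.2 N), for 0.2 s.
2. the flipper carries the plaque up in its pocket, past 50 degrees (value of joint flipper above 0.87 rad and distance between plaque and pocket below 0.012 m and contact force between the fingers and plaque below 0.2 N).
At the end, for the whole second after the job is handed in: The plaque lies at rest face-down in the nest: its face within 8 mm sideways and 3 mm in height of the seat, turned less than 8 degrees from the nest's length and tilted less than 7 degrees; the flipper lies over it, past 2.8 rad (z of plaque_face in the frame of nest between -0.003 and 0.003 m and horizontal distance between plaque_face and nest below 0.008 m and angle between the x axis of plaque and the x axis of nest, either way round below 0.14 rad and angle between plaque's own z axis and vertical above 3.02 rad and linear speed of plaque below 0.02 m/s and value of joint flipper above 2.8 rad); the robot touches nothing.
It fails at once if the flipper is flung over or back (faster than 4 rad/s) (velocity of joint flipper above 4 rad/s or velocity of joint flipper below -4 rad/s).
It fails at once if a bystander is moved more than 30 mm (distance of any of buffer, polish, topcoat, pot, jar, brush from where it was at the start of the episode above 0.03 m).
It also fails if it takes over 67 s, if anything falls off the work surface, if the arm or the gripper's body presses on something with over 40 N, if the wrist force passes 120 N, or if a joint passes its speed limit or range.

## Working session

There is one attempt and no reset: what is moved stays moved. The work goes in short steps, Python scripts to look and compute and a tool call to move; the robot and the scene stay as the last step left them, time stands still between calls to the robot, and variables do not carry over. Pictures are saved under pics/ and viewed, and the job is handed in when it is done.

Besides the shell and the picture viewer there is one more tool, called by a JSON object that holds its "name" and its "arguments", one argument or row to a line. play_rows: Moves the arm, as the interface text tells. Its arguments: {"type":"object","properties":{"targets":{"type":"array","items":{"type":"object","properties":{"dx":{"type":"number","minimum":-1,"maximum":1},"dy":{"type":"number","minimum":-1,"maximum":1},"dz":{"type":"number","minimum":-1,"maximum":1},"roll":{"type":"number","minimum":-1,"maximum":1},"grip":{"type":"number"}}}},"force":{"type":"number"}},"required":["targets"]}

```bash
ls; mkdir -p pics
python3 - <<'E'
from bench import r
import cv2, numpy as np
s=r.state(); print(s)
for n in ("scene","top","wrist"):
    c=r.capture(n); cv2.imwrite(f"pics/{n}0.png",c["frame"][:,:,::-1]); np.savez(f"pics/{n}0.npz",**c); print(n,c["K"],c["eye"],c["orientation"])
E
```

```text
pics
{'clock': 0.0, 'joints': array([ 6.40800246e+01,  7.13274477e+00,  9.46340546e+01, -1.07304047e-03,
        7.83520210e+01, -4.73279771e+00]), 'joint_velocities': array([ 0.04274811, -0.03655649, -0.0441478 ,  0.05280113,  0.01046015,
       -0.06590786]), 'effort': array([ 1.84531593e-03, -4.17606032e+01, -3.59932029e+01,  7.76022091e-02,
        4.92533657e-02, -1.55465968e-04]), 'ee_pos': array([234.67045782, 605.46605978, 213.39582289]), 'tcp_rot': array([[ 3.61411451e-01,  9.32406012e-01, -8.89995251e-04],
       [ 9.32404143e-01, -3.61412515e-01, -1.87321018e-03],
       [-2.06824786e-03, -1.52835648e-04, -9.99997849e-01]]), 'wrist_force': array([0.46097911, 0.56284923, 0.13149584]), 'moment': array([0.06633746, 0.0240557 , 0.02941052]), 'gripper_width': 95.19095336954332}
scene [[401.08258355   0.         274.51620657]
 [  0.         401.08258355 219.45879264]
 [  0.           0.           1.        ]] [1249.52062186  473.14856098  727.58652906] [[-0.50182833  0.51093122 -0.69793812]
 [ 0.86467037  0.31746411 -0.38930925]
 [ 0.02266005 -0.79885282 -0.60109957]]
top [[519.41585297   0.         277.34618439]
 [  0.         519.41585297 208.70294375]
 [  0.           0.           1.        ]] [ 191.60905668   21.75118069 1546.66493153] [[ 0.01681418 -0.9861534   0.16498109]
 [-0.99976997 -0.01438489  0.0159085 ]
 [-0.01331499 -0.16521062 -0.98616842]]
wrist [[325.1922621    0.         275.7653427 ]
 [  0.         325.1922621  209.17099343]
 [  0.           0.           1.        ]] [155.05057019 637.15520952 383.89488393] [[ 0.36063887  0.89019769  0.27836608]
 [ 0.93270213 -0.34339552 -0.11021007]
 [-0.00251909  0.29937867 -0.95413105]]
```

View pics/scene0.png

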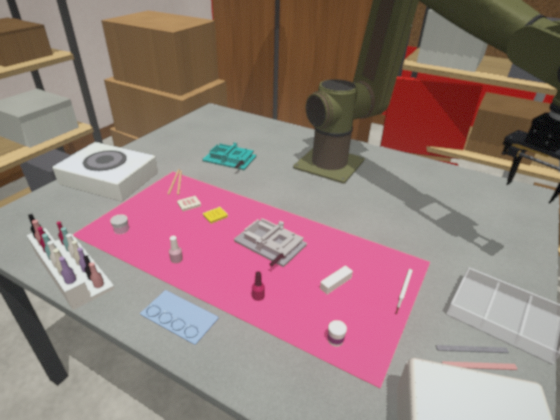

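View pics/top0.png

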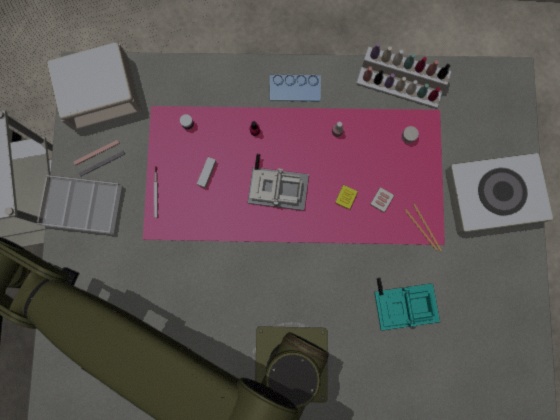

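View pics/wrist0.png

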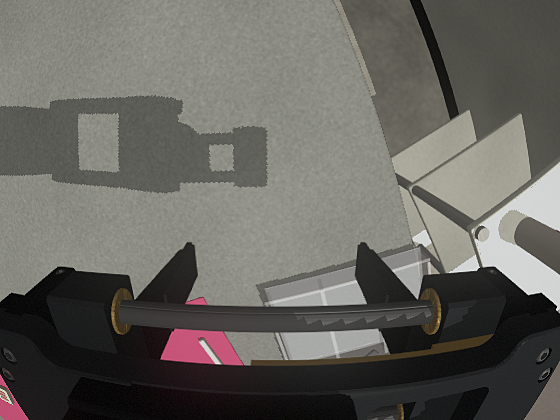

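```bash
cat > h.py <<'E'
import numpy as np, cv2
def proj_ray(c,uv):
    K=c["K"];d=np.array([(uv[0]-K[0,2])/K[0,0],(uv[1]-K[1,2])/K[1,1],1.]); return c["orientation"]@d
def at_z(c,uv,z):
    d=proj_ray(c,uv); e=np.array(c["eye"]); return (e+d*(z-e[2])/d[2])
def pix(c,P):
    p=(np.array(P)-c["eye"])@c["orientation"]; return p[...,:2]/p[...,2:]*[c["K"][0,0],c["K"][1,1]]+[c["K"][0,2],c["K"][1,2]]
def load(n): return dict(np.load(f"pics/{n}.npz"))
E
python3 - <<'E'
from h import *
i=cv2.imread("pics/top0.png"); cv2.imwrite("pics/t1.png",cv2.resize(i[145:225,235:415],None,fx=4.4,fy=4.4,interpolation=cv2.INTER_CUBIC))
i=cv2.imread("pics/scene0.png"); cv2.imwrite("pics/s1.png",cv2.resize(i[180:280,165:325],None,fx=5,fy=5,interpolation=cv2.INTER_CUBIC))
E
```

```text
(no output)
```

View pics/t1.png

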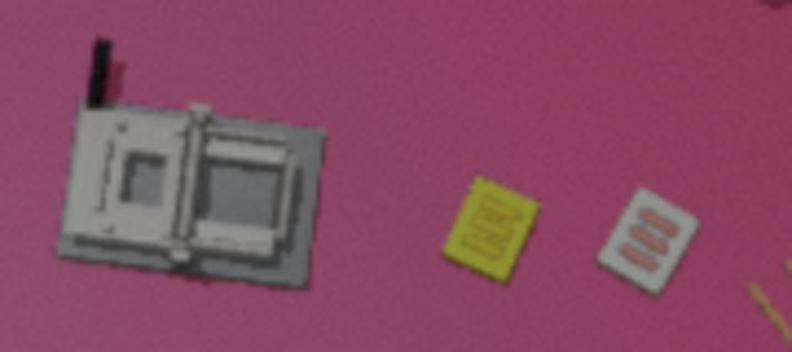

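View pics/s1.png

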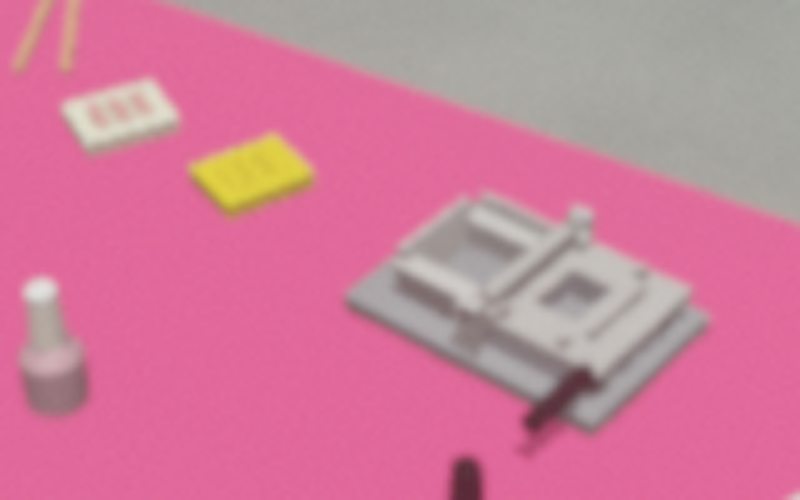

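Run:
```python
from h import *
c=load("top0")
f=lambda u,v:(235+(u+.5)/4.4-.5,145+(v+.5)/4.4-.5)
for n,p,z in [("plq",[(640,187),(700,220),(657,296),(597,262)],14),("hingeends",[(201,107),(178,257)],45),("handle",[(103,42),(96,104)],35),("base",[(326,128),(306,288),(58,255)],8)]:
    q=[at_z(c,f(*x),z) for x in p]; print(n,np.round(q).tolist(),np.mean(q,0))
```

```text
plq [[518.0, -261.0, 14.0], [496.0, -301.0, 14.0], [443.0, -271.0, 14.0], [466.0, -231.0, 14.0]] [ 480.76662692 -266.27999424   14.        ]
hingeends [[563.0, 39.0, 45.0], [460.0, 53.0, 45.0]] [511.1663086   46.09106488  45.        ]
handle [[610.0, 107.0, 35.0], [566.0, 111.0, 35.0]] [588.06810897 108.88944264  35.        ]
base [[558.0, -47.0, 8.0], [446.0, -34.0, 8.0], [466.0, 136.0, 8.0]] [490.20413781  18.38078446   8.        ]
```

```bash
cat > plan.py <<'E'
# plan(goal xyz, yaw of tool x deg, n rows): prints rows in tool units from current measured pose
import numpy as np, sys, json
from bench import r
def plan(goal,yaw,n,start=None,startyaw=None):
    s=r.state(); p=np.array(s["ee_pos"] if start is None else start,float); R=s["tcp_rot"]
    y0=np.degrees(np.arctan2(R[1,0],R[0,0])) if startyaw is None else startyaw
    d=(yaw-y0+180)%360-180
    print("from",p.round(1),round(y0,2),"dyaw",round(d,2),"dist",round(float(np.linalg.norm(np.array(goal)-p)),1))
    pp=p.copy(); y=y0
    rows=[]
    for i in range(n):
        t=np.array(goal)-pp; st=t/(n-i)
        a=np.radians(y); X=np.array([np.cos(a),np.sin(a)]); Y=np.array([np.sin(a),-np.cos(a)])
        row=dict(dx=round(float(st[:2]@X)/40,2),dy=round(float(st[:2]@Y)/40,2),dz=round(-float(st[2])/40,2),roll=round(-(yaw_d(yaw,y))/(n-i)/5,2))
        pp[:2]+=40*(row["dx"]*X+row["dy"]*Y); pp[2]-=40*row["dz"]; y-=5*row["roll"]
        rows.append(row)
    for k in range(0,n,10): print(json.dumps(rows[k:k+10]))
    print("end",pp.round(1),y)
def yaw_d(a,b): return (a-b+180)%360-180
if __name__=="__main__":
    a=[float(x) for x in sys.argv[1:]]; plan(a[:3],a[3],int(a[4]))
E
python3 plan.py 481 -266 214 -30 22
```

```text
from [234.7 605.6 213.7] 68.81 dyaw -98.81 dist 905.7
[{"dx": -0.82, "dy": 0.62, "dz": -0.0, "roll": 0.9}, {"dx": -0.77, "dy": 0.68, "dz": -0.0, "roll": 0.9}, {"dx": -0.72, "dy": 0.74, "dz": -0.0, "roll": 0.9}, {"dx": -0.66, "dy": 0.79, "dz": -0.0, "roll": 0.9}, {"dx": -0.59, "dy": 0.84, "dz": -0.0, "roll": 0.9}, {"dx": -0.52, "dy": 0.89, "dz": -0.0, "roll": 0.9}, {"dx": -0.45, "dy": 0.92, "dz": -0.0, "roll": 0.9}, {"dx": -0.38, "dy": 0.96, "dz": -0.0, "roll": 0.9}, {"dx": -0.3, "dy": 0.98, "dz": -0.0, "roll": 0.9}, {"dx": -0.22, "dy": 1.01, "dz": -0.0, "roll": 0.9}]
[{"dx": -0.14, "dy": 1.02, "dz": -0.0, "roll": 0.9}, {"dx": -0.06, "dy": 1.03, "dz": -0.0, "roll": 0.9}, {"dx": 0.02, "dy": 1.03, "dz": -0.0, "roll": 0.9}, {"dx": 0.1, "dy": 1.02, "dz": -0.0, "roll": 0.9}, {"dx": 0.18, "dy": 1.01, "dz": -0.0, "roll": 0.9}, {"dx": 0.26, "dy": 1.0, "dz": -0.0, "roll": 0.89}, {"dx": 0.33, "dy": 0.97, "dz": -0.0, "roll": 0.9}, {"dx": 0.41, "dy": 0.95, "dz": -0.0, "roll": 0.89}, {"dx": 0.48, "dy": 0.91, "dz": -0.0, "roll": 0.9}, {"dx": 0.55, "dy": 0.87, "dz": -0.0, "roll": 0.89}]
[{"dx": 0.61, "dy": 0.83, "dz": -0.0, "roll": 0.9}, {"dx": 0.68, "dy": 0.77, "dz": -0.01, "roll": 0.89}]
end [ 481.1 -265.8  214.1] -29.986806661877225
```

{"name": "play_rows", "arguments": {
  "targets": [
    {"dx": -0.82,"dy": 0.62,"roll": 0.9},
    {"dx": -0.77,"dy": 0.68,"roll": 0.9},
    {"dx": -0.72,"dy": 0.74,"roll": 0.9},
    {"dx": -0.66,"dy": 0.79,"roll": 0.9},
    {"dx": -0.59,"dy": 0.84,"roll": 0.9},
    {"dx": -0.52,"dy": 0.89,"roll": 0.9},
    {"dx": -0.45,"dy": 0.92,"roll": 0.9},
    {"dx": -0.38,"dy": 0.96,"roll": 0.9},
    {"dx": -0.3,"dy": 0.98,"roll": 0.9},
    {"dx": -0.22,"dy": 1.0,"roll": 0.9}
  ]
}}

```text
validation failed for argument at $.ta...
```

```bash
python3 plan.py 505 40 240 -6 6
```

```text
from [234.7 605.6 213.7] 68.81 dyaw -74.81 dist 627.4
[{"dx": -1.79, "dy": 1.9, "dz": -0.11, "roll": 2.49}, {"dx": -1.34, "dy": 2.24, "dz": -0.11, "roll": 2.49}, {"dx": -0.82, "dy": 2.48, "dz": -0.11, "roll": 2.5}, {"dx": -0.27, "dy": 2.6, "dz": -0.11, "roll": 2.49}, {"dx": 0.3, "dy": 2.59, "dz": -0.11, "roll": 2.5}, {"dx": 0.86, "dy": 2.47, "dz": -0.11, "roll": 2.49}]
end [505.1  40.1 240.1] -5.986806661877237
```

```bash
python3 plan.py 505 40 214 -8 17; python3 -c "
from bench import r; print(r.state()['clock'])"
```

```text
from [234.7 605.6 213.7] 68.81 dyaw -76.81 dist 626.9
[{"dx": -0.63, "dy": 0.67, "dz": -0.0, "roll": 0.9}, {"dx": -0.58, "dy": 0.72, "dz": -0.0, "roll": 0.9}, {"dx": -0.52, "dy": 0.76, "dz": -0.0, "roll": 0.9}, {"dx": -0.46, "dy": 0.8, "dz": -0.0, "roll": 0.9}, {"dx": -0.39, "dy": 0.83, "dz": -0.0, "roll": 0.9}, {"dx": -0.33, "dy": 0.86, "dz": -0.0, "roll": 0.91}, {"dx": -0.26, "dy": 0.89, "dz": -0.0, "roll": 0.9}, {"dx": -0.19, "dy": 0.9, "dz": -0.0, "roll": 0.91}, {"dx": -0.11, "dy": 0.91, "dz": -0.0, "roll": 0.9}, {"dx": -0.04, "dy": 0.92, "dz": -0.0, "roll": 0.91}]
[{"dx": 0.03, "dy": 0.92, "dz": -0.0, "roll": 0.9}, {"dx": 0.1, "dy": 0.92, "dz": -0.0, "roll": 0.91}, {"dx": 0.18, "dy": 0.91, "dz": -0.0, "roll": 0.9}, {"dx": 0.25, "dy": 0.89, "dz": -0.0, "roll": 0.91}, {"dx": 0.31, "dy": 0.87, "dz": -0.0, "roll": 0.9}, {"dx": 0.38, "dy": 0.84, "dz": -0.0, "roll": 0.91}, {"dx": 0.45, "dy": 0.8, "dz": -0.01, "roll": 0.9}]
end [505.   40.  214.1] -7.986806661877223
0.15
```

{"name": "play_rows", "arguments": {
  "targets": [
    {"dx": 0,"dy": 0,"dz": 0,"roll": 0,"grip": -1}
  ],
  "force": 20
}}

```text
clock: 0.25
ee_pos: [234.8, 605.8, 214.1]
tcp_rot: [[0.361, 0.932, -0.0], [0.932, -0.361, -0.001], [-0.001, -0.0, -1.0]]
wrist_force: [0.1, 0.4, 0.1]
gripper_width: 94.6
```

{"name": "play_rows", "arguments": {
  "targets": [
    {"dx": -0.63,"dy": 0.67,"dz": 0,"roll": 0.9,"grip": -1},
    {"dx": -0.58,"dy": 0.72,"dz": 0,"roll": 0.9,"grip": -1},
    {"dx": -0.52,"dy": 0.76,"dz": 0,"roll": 0.9,"grip": -1},
    {"dx": -0.46,"dy": 0.8,"dz": 0,"roll": 0.9,"grip": -1},
    {"dx": -0.39,"dy": 0.83,"dz": 0,"roll": 0.9,"grip": -1},
    {"dx": -0.33,"dy": 0.86,"dz": 0,"roll": 0.91,"grip": -1},
    {"dx": -0.26,"dy": 0.89,"dz": 0,"roll": 0.9,"grip": -1},
    {"dx": -0.19,"dy": 0.9,"dz": 0,"roll": 0.91,"grip": -1},
    {"dx": -0.11,"dy": 0.91,"dz": 0,"roll": 0.9,"grip": -1},
    {"dx": -0.04,"dy": 0.92,"dz": 0,"roll": 0.91,"grip": -1}
  ]
}}

```text
clock: 1.25
ee_pos: [394.0, 272.2, 214.7]
tcp_rot: [[0.917, 0.399, 0.0], [0.399, -0.917, 0.0], [0.0, 0.0, -1.0]]
wrist_force: [0.2, -0.3, -0.1]
gripper_width: 95.5
```

{"name": "play_rows", "arguments": {
  "targets": [
    {"dx": 0.03,"dy": 0.92,"dz": 0,"roll": 0.9,"grip": -1},
    {"dx": 0.1,"dy": 0.92,"dz": 0,"roll": 0.91,"grip": -1},
    {"dx": 0.18,"dy": 0.91,"dz": 0,"roll": 0.9,"grip": -1},
    {"dx": 0.25,"dy": 0.89,"dz": 0,"roll": 0.91,"grip": -1},
    {"dx": 0.31,"dy": 0.87,"dz": 0,"roll": 0.9,"grip": -1},
    {"dx": 0.38,"dy": 0.84,"dz": 0,"roll": 0.91,"grip": -1},
    {"dx": 0.45,"dy": 0.8,"dz": 0,"roll": 0.9,"grip": -1},
    {"dx": 0,"dy": 0,"dz": 0,"roll": 0,"grip": -1},
    {"dx": 0,"dy": 0,"dz": 0,"roll": 0,"grip": -1},
    {"dx": 0,"dy": 0,"dz": 0,"roll": 0,"grip": -1}
  ]
}}

```text
clock: 2.25
ee_pos: [504.8, 41.1, 214.6]
tcp_rot: [[0.99, -0.138, -0.0], [-0.138, -0.99, 0.0], [-0.0, -0.0, -1.0]]
wrist_force: [-0.6, 0.9, 0.3]
gripper_width: 95.5
```

```bash
python3 - <<'E'
from bench import r
import cv2, numpy as np
for n in ("wrist",):
    c=r.capture(n); cv2.imwrite(f"pics/{n}1.png",c["frame"][:,:,::-1]); np.savez(f"pics/{n}1.npz",**c); print(n,c["eye"],c["orientation"])
E
python3 plan.py 481 -266 214 -30 9
```

```text
wrist [515.79950564 125.75590983 384.89445457] [[ 9.90583879e-01 -1.30814310e-01 -4.03880602e-02]
 [-1.36906016e-01 -9.45268254e-01 -2.96183507e-01]
 [ 5.67490051e-04  2.98923976e-01 -9.54276760e-01]]
from [504.7  41.4 214.6] -7.89 dyaw -22.11 dist 308.3
[{"dx": 0.05, "dy": 0.85, "dz": 0.0, "roll": 0.49}, {"dx": 0.09, "dy": 0.85, "dz": 0.0, "roll": 0.49}, {"dx": 0.12, "dy": 0.85, "dz": 0.0, "roll": 0.49}, {"dx": 0.16, "dy": 0.84, "dz": 0.0, "roll": 0.49}, {"dx": 0.2, "dy": 0.83, "dz": 0.0, "roll": 0.49}, {"dx": 0.23, "dy": 0.83, "dz": 0.0, "roll": 0.49}, {"dx": 0.27, "dy": 0.81, "dz": 0.0, "roll": 0.49}, {"dx": 0.3, "dy": 0.8, "dz": 0.01, "roll": 0.5}, {"dx": 0.34, "dy": 0.79, "dz": 0.0, "roll": 0.49}]
end [ 481.1 -265.8  214.2] -29.986841137574928
```

View pics/wrist1.png

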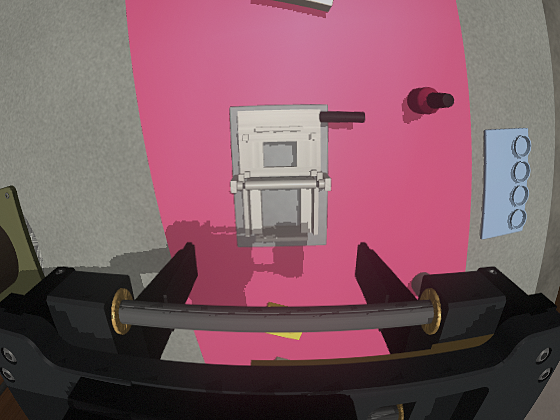

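{"name": "play_rows", "arguments": {
  "targets": [
    {"dx": 0.05,"dy": 0.85,"dz": 0,"roll": 0.49,"grip": -1},
    {"dx": 0.09,"dy": 0.85,"dz": 0,"roll": 0.49,"grip": -1},
    {"dx": 0.12,"dy": 0.85,"dz": 0,"roll": 0.49,"grip": -1},
    {"dx": 0.16,"dy": 0.84,"dz": 0,"roll": 0.49,"grip": -1},
    {"dx": 0.2,"dy": 0.83,"dz": 0,"roll": 0.49,"grip": -1},
    {"dx": 0.23,"dy": 0.83,"dz": 0,"roll": 0.49,"grip": -1},
    {"dx": 0.27,"dy": 0.81,"dz": 0,"roll": 0.49,"grip": -1},
    {"dx": 0.3,"dy": 0.8,"dz": 0,"roll": 0.5,"grip": -1},
    {"dx": 0.34,"dy": 0.79,"dz": 0,"roll": 0.49,"grip": -1},
    {"dx": 0,"dy": 0,"dz": 0,"roll": 0,"grip": -1}
  ]
}}

```text
clock: 3.3
ee_pos: [480.8, -268.6, 214.7]
tcp_rot: [[0.864, -0.503, -0.0], [-0.503, -0.864, -0.001], [0.0, 0.001, -1.0]]
wrist_force: [-0.3, 0.7, 0.1]
gripper_width: 95.2
```

{"name": "play_rows", "arguments": {
  "targets": [
    {"dx": 0,"dy": 0,"dz": 0,"roll": 0,"grip": -1},
    {"dx": 0,"dy": 0,"dz": 0,"roll": 0,"grip": -1}
  ]
}}

```text
clock: 3.5
ee_pos: [481.2, -265.3, 214.6]
tcp_rot: [[0.866, -0.499, -0.0], [-0.499, -0.866, 0.0], [-0.0, -0.0, -1.0]]
wrist_force: [0.1, 0.5, 0.2]
gripper_width: 95.0
```

Run:
```python
from bench import r
import cv2, numpy as np
for n in ("wrist",):
    c=r.capture(n); cv2.imwrite(f"pics/{n}2.png",c["frame"][:,:,::-1]); np.savez(f"pics/{n}2.npz",**c); print(n,c["eye"],c["orientation"])
i=cv2.imread("pics/wrist1.png"); cv2.imwrite("pics/w1c.png",cv2.resize(i[95:255,215:375],None,fx=3.7,fy=3.7,interpolation=cv2.INTER_CUBIC))
i=cv2.imread("pics/wrist2.png"); cv2.imwrite("pics/w2c.png",cv2.resize(i[120:270,180:380],None,fx=4,fy=4,interpolation=cv2.INTER_CUBIC))
```

```text
wrist [ 522.85082164 -191.2044198   384.99622447] [[ 0.86674927 -0.47628838 -0.14796987]
 [-0.49874307 -0.82711027 -0.25912151]
 [ 0.00102917  0.29839232 -0.95444275]]
```

View pics/w1c.png

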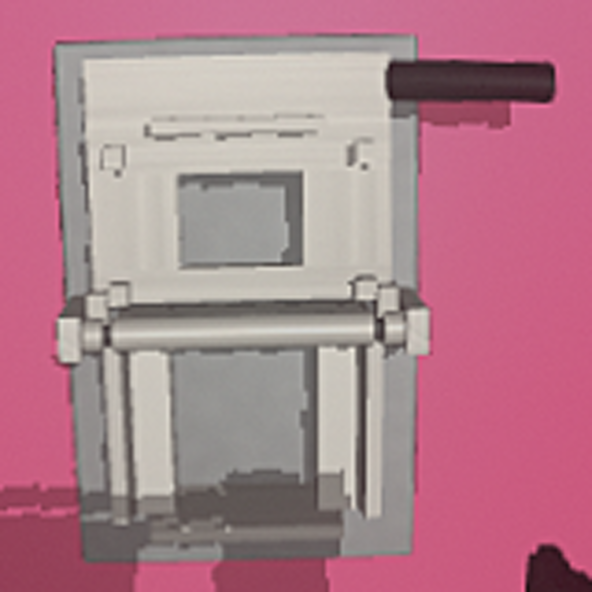

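View pics/w2c.png

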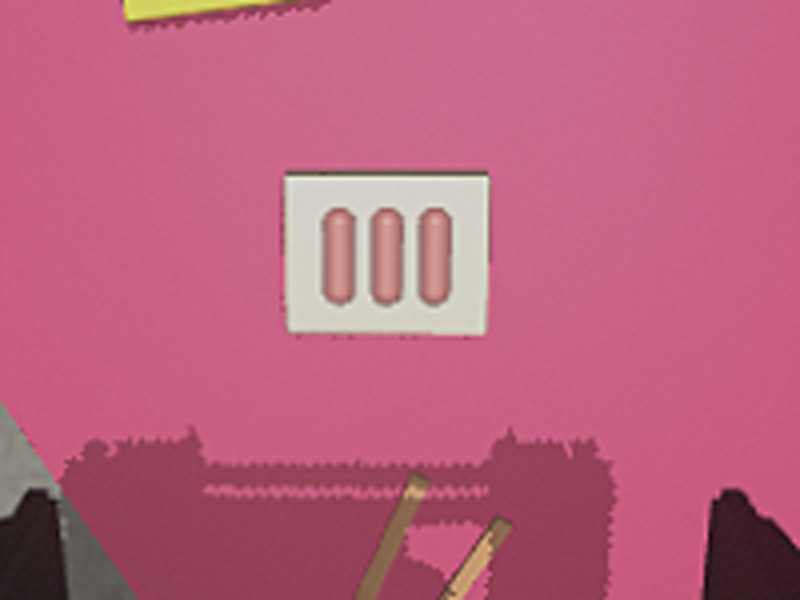

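```bash
cat >> h.py <<'E'
def w_ray(c,uv):
    K=c["K"];q=np.array([uv[0]-K[0,2],uv[1]-K[1,2]])/K[0,0]; th=np.hypot(*q); 
    d=np.array([q[0]*np.sin(th)/th,q[1]*np.sin(th)/th,np.cos(th)]); return c["orientation"]@d
def w_at(c,uv,z):
    d=w_ray(c,uv); e=np.array(c["eye"]); return e+d*(z-e[2])/d[2]
def w_pix(c,P):
    p=(np.array(P)-c["eye"])@c["orientation"]; rr=np.hypot(p[...,0],p[...,1]); th=np.arctan2(rr,p[...,2]); k=th/rr*c["K"][0,0]
    return np.stack([p[...,0]*k+c["K"][0,2],p[...,1]*k+c["K"][1,2]],-1)
E
python3 - <<'E'
from h import *
g=lambda u,v,o,s:(o[0]+(u+.5)/s-.5,o[1]+(v+.5)/s-.5)
c=load("wrist2")
P=np.array([w_at(c,g(*p,(180,120),4),14) for p in [(286,175),(489,174),(487,333),(288,331)]])
print(P.round(1),"ctr",P.mean(0))
ang=lambda v:np.degrees(np.arctan2(v[1],v[0]))
print("len",[np.linalg.norm(P[i]-P[(i+1)%4]).round(1) for i in range(4)],"yaw",ang(P[1]-P[0]),ang(P[2]-P[3]),ang(P[3]-P[0])+90,ang(P[2]-P[1])+90)
c=load("wrist1"); f=lambda u,v,z:w_at(c,g(u,v,(215,95),3.7),z)
def pr(n,a,b,z):
    a,b=f(*a,z),f(*b,z); print(n,a.round(1),b.round(1),"mid",((a+b)/2).round(1),"len",np.linalg.norm(a-b).round(1),"yaw",round(ang(b-a),2))
pr("barrel",(108,333),(376,328),42)
pr("support outer",(57,338),(429,328),42)
pr("support tops",(69,316),(417,308),50)
pr("handle",(388,81),(553,82),33)
pr("base far",(57,42),(416,36),8)
pr("base near",(84,563),(411,553),8)
pr("posts far outer",(101,156),(372,153),42)
pr("window far",(178,175),(303,171),36)
pr("window near",(180,268),(303,265),36)
pr("plate far",(83,59),(392,52),36)
pr("stop",(147,130),(323,124),42)
E
```

```text
[[ 468.3 -229.7   14. ]
 [ 519.2 -258.7   14. ]
 [ 495.7 -300.3   14. ]
 [ 444.7 -270.3   14. ]] ctr [ 481.97355011 -264.75213264   14.        ]
len [np.float64(58.6), np.float64(47.8), np.float64(59.2), np.float64(46.9)] yaw -29.627213514108597 -30.531890415156113 -30.260104619485034 -29.494959242227722
barrel [470.8  51.7  42. ] [548.9  42.5  42. ] mid [509.8  47.1  42. ] len 78.6 yaw -6.74
support outer [455.6  52.4  42. ] [564.6  40.4  42. ] mid [510.1  46.4  42. ] len 109.6 yaw -6.25
support tops [461.5  60.   50. ] [560.5  48.7  50. ] mid [511.   54.4  50. ] len 99.6 yaw -6.48
handle [561.7 113.4  33. ] [611.1 108.2  33. ] mid [586.4 110.8  33. ] len 49.7 yaw -6.02
base far [464.9 138.8   8. ] [575.5 125.6   8. ] mid [520.2 132.2   8. ] len 111.4 yaw -6.79
base near [444.6 -34.2   8. ] [556.4 -46.1   8. ] mid [500.5 -40.1   8. ] len 112.5 yaw -6.05
posts far outer [476.9 103.3  42. ] [553.5  93.7  42. ] mid [515.2  98.5  42. ] len 77.2 yaw -7.16
window far [497.6  94.1  36. ] [533.6  90.4  36. ] mid [515.6  92.2  36. ] len 36.2 yaw -5.92
window near [494.2  66.8  36. ] [530.1  62.8  36. ] mid [512.1  64.8  36. ] len 36.1 yaw -6.39
plate far [475.4 131.7  36. ] [563.5 121.8  36. ] mid [519.4 126.7  36. ] len 88.7 yaw -6.44
stop [491.  108.7  42. ] [540.6 103.7  42. ] mid [515.8 106.2  42. ] len 49.8 yaw -5.83
```

{"name": "play_rows", "arguments": {
  "targets": [
    {"dx": 0.01,"dy": -0.02,"dz": 0.9,"roll": 0,"grip": -1},
    {"dx": 0,"dy": 0,"dz": 1,"roll": 0,"grip": -1},
    {"dx": 0,"dy": 0,"dz": 1,"roll": 0,"grip": -1},
    {"dx": 0,"dy": 0,"dz": 1,"roll": 0,"grip": -1},
    {"dx": 0,"dy": 0,"dz": 0.7,"roll": 0,"grip": -1},
    {"dx": 0,"dy": 0,"dz": 0.4,"roll": 0,"grip": -1},
    {"dx": 0,"dy": 0,"dz": 0.2,"roll": 0,"grip": -1},
    {"dx": 0,"dy": 0,"dz": 0.04,"roll": 0,"grip": -1},
    {"dx": 0,"dy": 0,"dz": 0,"roll": 0,"grip": -1},
    {"dx": 0,"dy": 0,"dz": 0,"roll": 0,"grip": -1}
  ],
  "force": 12
}}

```text
clock: 4.55
ee_pos: [482.9, -267.0, 6.8]
tcp_rot: [[0.865, -0.501, 0.003], [-0.501, -0.865, -0.002], [0.003, 0.0, -1.0]]
wrist_force: [0.4, -0.0, 0.6]
gripper_width: 95.3
```

{"name": "play_rows", "arguments": {
  "targets": [
    {"dx": 0,"dy": 0,"dz": 0,"roll": 0,"grip": 0},
    {"dx": 0,"dy": 0,"dz": 0,"roll": 0,"grip": 0.4},
    {"dx": 0,"dy": 0,"dz": 0,"roll": 0,"grip": 0.8},
    {"dx": 0,"dy": 0,"dz": 0,"roll": 0,"grip": 0.8},
    {"dx": 0,"dy": 0,"dz": 0,"roll": 0,"grip": 0.8},
    {"dx": 0,"dy": 0,"dz": 0,"roll": 0,"grip": 0.8}
  ]
}}

```text
clock: 5.15
ee_pos: [481.7, -266.3, 5.1]
tcp_rot: [[0.865, -0.501, -0.0], [-0.501, -0.865, 0.0], [-0.0, 0.0, -1.0]]
wrist_force: [-0.9, 0.3, -0.4]
gripper_width: 60.0
```

Run:
```python
from bench import r
import cv2, numpy as np
c=r.capture("wrist"); n="wrist3";cv2.imwrite(f"pics/{n}.png",c["frame"][:,:,::-1]); np.savez(f"pics/{n}.npz",**c)
```

```text
(no output)
```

View pics/wrist3.png

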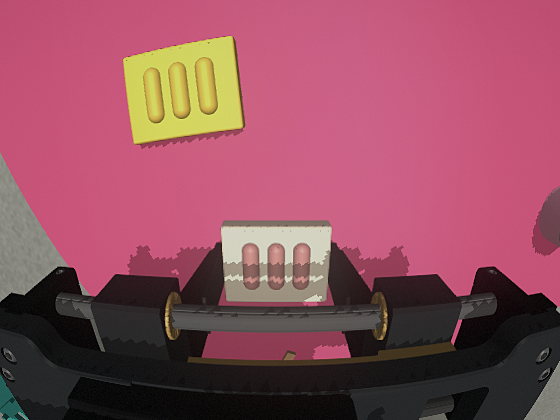

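Run:
```python
from h import *
from bench import r
i=cv2.imread("pics/wrist3.png"); cv2.imwrite("pics/w3c.png",cv2.resize(i[205:315,205:350],None,fx=5,fy=5,interpolation=cv2.INTER_CUBIC))
s=r.state(); print(s["ee_pos"],s["tcp_rot"][:,0])
```

```text
[ 481.68634246 -266.29143804    5.06925386] [ 8.65248085e-01 -5.01343940e-01 -6.53737654e-05]
```

View pics/w3c.png

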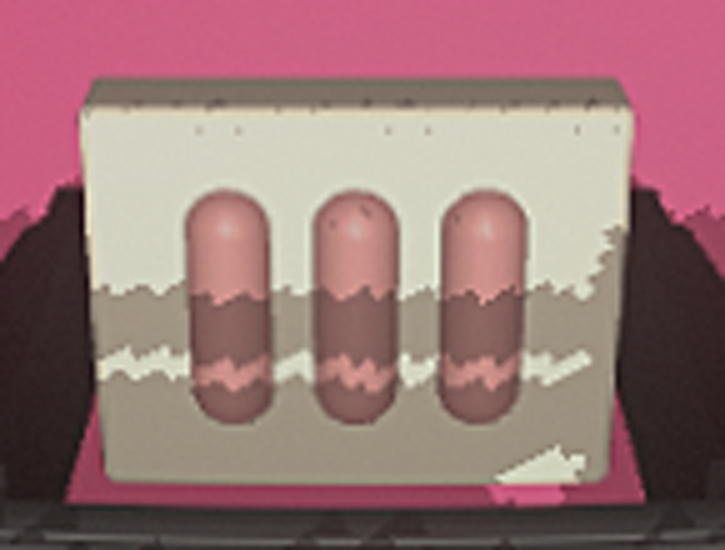

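```bash
python3 - <<'E'
from h import *
c=load("wrist3")
P=np.array([w_at(c,(205+(u+.5)/5-.5,205+(v+.5)/5-.5),14) for u,v in [(82,106),(632,107),(608,482),(107,482)]])
print(P.round(1),P.mean(0)); d=P.mean(0)-[481.7,-266.3,14]
X=np.array([.865,-.501,0]);Y=np.array([-.501,-.865,0]); print(d@X,d@Y)
print([np.linalg.norm(P[i]-P[(i+1)%4]).round(1) for i in range(4)])
E
python3 plan.py 481.7 -266.3 125 -30.1 3;python3 plan.py 513.7 78.1 125 -6.4 12
```

```text
[[ 468.4 -229.5   14. ]
 [ 519.2 -259.    14. ]
 [ 495.7 -300.5   14. ]
 [ 444.2 -270.7   14. ]] [ 481.86420862 -264.92676293   14.        ]
-0.5459513176262762 -1.2701185856932078
[np.float64(58.8), np.float64(47.7), np.float64(59.4), np.float64(47.8)]
from [ 481.7 -266.3    5.1] -30.09 dyaw -0.01 dist 119.9
[{"dx": 0.0, "dy": 0.0, "dz": -1.0, "roll": 0.0}, {"dx": 0.0, "dy": 0.0, "dz": -1.0, "roll": 0.0}, {"dx": 0.0, "dy": 0.0, "dz": -1.0, "roll": 0.0}]
end [ 481.7 -266.3  125.1] -30.088954352956705
from [ 481.7 -266.3    5.1] -30.09 dyaw 23.69 dist 366.1
[{"dx": -0.3, "dy": -0.65, "dz": -0.25, "roll": -0.39}, {"dx": -0.28, "dy": -0.66, "dz": -0.25, "roll": -0.4}, {"dx": -0.26, "dy": -0.67, "dz": -0.25, "roll": -0.39}, {"dx": -0.23, "dy": -0.68, "dz": -0.25, "roll": -0.4}, {"dx": -0.21, "dy": -0.69, "dz": -0.25, "roll": -0.39}, {"dx": -0.19, "dy": -0.7, "dz": -0.25, "roll": -0.4}, {"dx": -0.16, "dy": -0.7, "dz": -0.25, "roll": -0.39}, {"dx": -0.14, "dy": -0.71, "dz": -0.25, "roll": -0.4}, {"dx": -0.11, "dy": -0.71, "dz": -0.25, "roll": -0.39}, {"dx": -0.09, "dy": -0.72, "dz": -0.25, "roll": -0.4}]
[{"dx": -0.06, "dy": -0.72, "dz": -0.25, "roll": -0.39}, {"dx": -0.03, "dy": -0.72, "dz": -0.25, "roll": -0.4}]
end [513.8  78.  125.1] -6.388954352956709
```

{"name": "play_rows", "arguments": {
  "targets": [
    {"dx": 0,"dy": 0,"dz": -0.5,"roll": 0,"grip": 0.8},
    {"dx": 0,"dy": 0,"dz": -1,"roll": 0,"grip": 0.8},
    {"dx": 0,"dy": 0,"dz": -1,"roll": 0,"grip": 0.8},
    {"dx": 0,"dy": 0,"dz": 0,"roll": 0,"grip": 0.8}
  ]
}}

```text
clock: 5.6
ee_pos: [485.5, -268.8, 111.9]
tcp_rot: [[0.865, -0.501, 0.01], [-0.501, -0.865, -0.007], [0.012, 0.001, -1.0]]
wrist_force: [1.2, -0.7, -0.1]
gripper_width: 59.7
```

```bash
python3 plan.py 514.1 76.75 105 -6.4 12
```

```text
from [ 485.5 -268.8  111.9] -30.09 dyaw 23.69 dist 346.8
[{"dx": -0.31, "dy": -0.65, "dz": 0.01, "roll": -0.39}, {"dx": -0.29, "dy": -0.66, "dz": 0.01, "roll": -0.4}, {"dx": -0.26, "dy": -0.67, "dz": 0.02, "roll": -0.39}, {"dx": -0.24, "dy": -0.68, "dz": 0.01, "roll": -0.4}, {"dx": -0.22, "dy": -0.69, "dz": 0.02, "roll": -0.39}, {"dx": -0.19, "dy": -0.7, "dz": 0.01, "roll": -0.4}, {"dx": -0.17, "dy": -0.7, "dz": 0.02, "roll": -0.39}, {"dx": -0.14, "dy": -0.71, "dz": 0.01, "roll": -0.4}, {"dx": -0.12, "dy": -0.71, "dz": 0.02, "roll": -0.39}, {"dx": -0.1, "dy": -0.72, "dz": 0.01, "roll": -0.4}]
[{"dx": -0.07, "dy": -0.72, "dz": 0.02, "roll": -0.39}, {"dx": -0.04, "dy": -0.72, "dz": 0.01, "roll": -0.4}]
end [514.2  76.7 105.1] -6.386706208719058
```

{"name": "play_rows", "arguments": {
  "targets": [
    {"dx": -0.3,"dy": -0.65,"dz": 0,"roll": -0.39,"grip": 0.8},
    {"dx": -0.28,"dy": -0.66,"dz": 0,"roll": -0.4,"grip": 0.8},
    {"dx": -0.26,"dy": -0.67,"dz": 0,"roll": -0.39,"grip": 0.8},
    {"dx": -0.23,"dy": -0.68,"dz": 0,"roll": -0.4,"grip": 0.8},
    {"dx": -0.21,"dy": -0.69,"dz": 0,"roll": -0.39,"grip": 0.8},
    {"dx": -0.19,"dy": -0.7,"dz": 0,"roll": -0.4,"grip": 0.8},
    {"dx": -0.16,"dy": -0.7,"dz": 0,"roll": -0.39,"grip": 0.8},
    {"dx": -0.14,"dy": -0.71,"dz": 0,"roll": -0.4,"grip": 0.8},
    {"dx": -0.11,"dy": -0.71,"dz": 0,"roll": -0.39,"grip": 0.8},
    {"dx": -0.09,"dy": -0.72,"dz": 0,"roll": -0.4,"grip": 0.8}
  ]
}}

```text
clock: 6.6
ee_pos: [507.4, 21.8, 104.0]
tcp_rot: [[0.984, -0.178, -0.001], [-0.178, -0.984, 0.0], [-0.001, 0.0, -1.0]]
wrist_force: [0.9, -1.2, 0.1]
gripper_width: 59.8
```

{"name": "play_rows", "arguments": {
  "targets": [
    {"dx": -0.06,"dy": -0.72,"dz": 0,"roll": -0.39,"grip": 0.8},
    {"dx": -0.03,"dy": -0.69,"dz": 0,"roll": -0.4,"grip": 0.8},
    {"dx": 0,"dy": 0,"dz": 0.5,"roll": 0,"grip": 0.8},
    {"dx": 0,"dy": 0,"dz": 0.25,"roll": 0,"grip": 0.8},
    {"dx": 0,"dy": 0,"dz": 0,"roll": 0,"grip": 0.8},
    {"dx": 0,"dy": 0,"dz": 0,"roll": 0,"grip": 0.8},
    {"dx": 0,"dy": 0,"dz": 0,"roll": 0,"grip": 0.8},
    {"dx": 0,"dy": 0,"dz": 0,"roll": 0,"grip": 0.8}
  ]
}}

```text
clock: 7.4
ee_pos: [514.3, 76.5, 75.9]
tcp_rot: [[0.994, -0.112, 0.001], [-0.112, -0.994, 0.0], [0.001, -0.0, -1.0]]
wrist_force: [-0.1, 0.3, -0.6]
gripper_width: 59.7
```

```bash
python3 - <<'E'
from bench import r
import cv2, numpy as np
c=r.capture("wrist"); n="wrist4";cv2.imwrite(f"pics/{n}.png",c["frame"][:,:,::-1]); np.savez(f"pics/{n}.npz",**c)
s=r.state(); print(s["ee_pos"],s["tcp_rot"])
E
python3 plan.py 514.1 76.75 75 -6.4 1
```

```text
[514.22361679  76.50545553  75.8080968 ] [[ 9.93711256e-01 -1.11965161e-01  1.32037554e-03]
 [-1.11965368e-01 -9.93712106e-01  8.37351026e-05]
 [ 1.30269775e-03 -2.31044847e-04 -9.99999125e-01]]
from [514.2  76.5  75.8] -6.43 dyaw 0.03 dist 0.9
[{"dx": -0.0, "dy": -0.01, "dz": 0.02, "roll": -0.01}]
end [514.3  76.9  75. ] -6.378628324425644
```

View pics/wrist4.png

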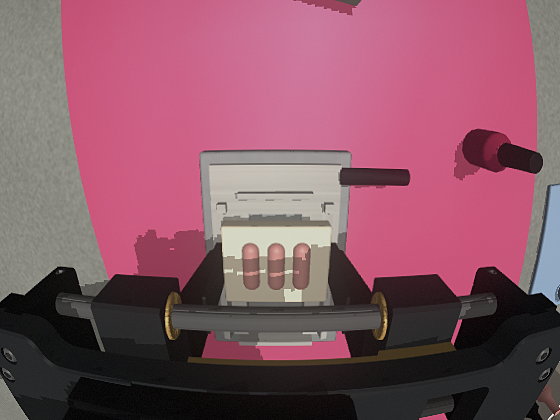

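Run:
```python
from h import *
i=cv2.imread("pics/wrist4.png"); cv2.imwrite("pics/w4c.png",cv2.resize(i[140:310,190:420],None,fx=3.4,fy=3.4,interpolation=cv2.INTER_CUBIC))
```

```text
(no output)
```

View pics/w4c.png

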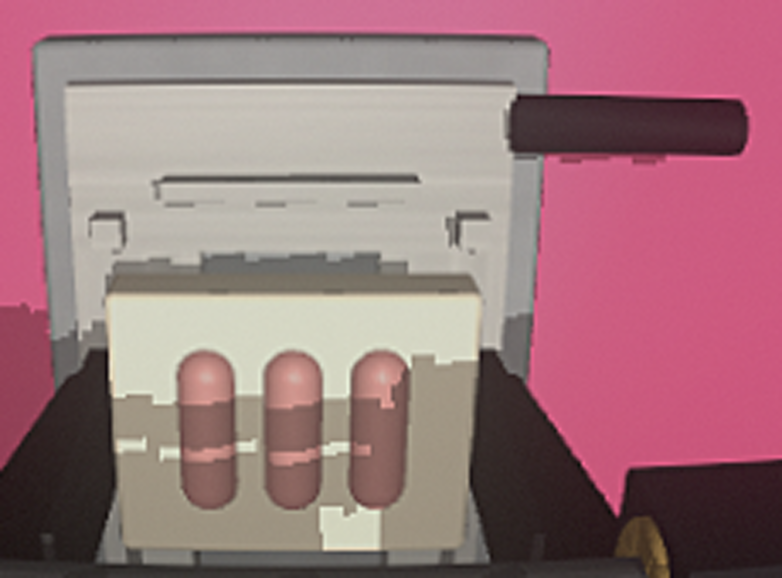

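Run:
```python
from h import *
c=load("wrist4"); a=np.radians(-6.4); X=np.array([np.cos(a),np.sin(a),0]);Y=np.array([-np.sin(a),np.cos(a),0]);H=np.array([510.2,46.8,0])
f=lambda u,v,z:w_at(c,(190+(u+.5)/3.4-.5,140+(v+.5)/3.4-.5),z)-H
for n,p,q,z in [("stop",(155,178),(420,176),42),("posts",(90,213),(490,213),42),("handle",(510,124),(747,127),33),("plate",(66,82),(513,82),36),("plq far",(107,293),(480,293),84.7),("plq near",(123,550),(467,550),84.7)]:
    P,Q=f(*p,z),f(*q,z); m=(P+Q)/2; print(n,"x",round(m@X,2),"y",round(m@Y,2),"yaw",np.degrees(np.arctan2((Q-P)[1],(Q-P)[0])).round(2),"len",np.linalg.norm(P-Q).round(1))
```

```text
stop x -0.76 y 63.19 yaw -5.99 len 50.7
posts x -0.27 y 56.04 yaw -6.43 len 77.8
handle x 69.25 y 72.09 yaw -5.94 len 51.4
plate x -0.36 y 80.89 yaw -6.43 len 87.0
plq far x 0.29 y 55.32 yaw -6.44 len 58.7
plq near x 0.58 y 7.2 yaw -6.51 len 60.1
```

{"name": "play_rows", "arguments": {
  "targets": [
    {"dx": -0.02,"dy": -0.01,"dz": 0.3,"roll": 0,"grip": 0.8},
    {"dx": 0,"dy": 0,"dz": 0.25,"roll": 0,"grip": 0.8},
    {"dx": 0,"dy": 0,"dz": 0.15,"roll": 0,"grip": 0.8},
    {"dx": 0,"dy": 0,"dz": 0.1,"roll": 0,"grip": 0.8},
    {"dx": 0,"dy": 0,"dz": 0.05,"roll": 0,"grip": 0.8},
    {"dx": 0,"dy": 0,"dz": 0.02,"roll": 0,"grip": 0.8},
    {"dx": 0,"dy": 0,"dz": 0,"roll": 0,"grip": 0.8},
    {"dx": 0,"dy": 0,"dz": 0,"roll": 0,"grip": 0.8},
    {"dx": 0,"dy": 0,"dz": 0,"roll": 0,"grip": 0.8}
  ]
}}

```text
clock: 8.35
ee_pos: [513.2, 77.3, 40.6]
tcp_rot: [[0.994, -0.111, 0.001], [-0.111, -0.994, 0.0], [0.001, -0.0, -1.0]]
wrist_force: [0.6, -0.3, -0.6]
gripper_width: 59.7
```

Run:
```python
from bench import r
import cv2, numpy as np
c=r.capture("wrist"); n="wrist5";cv2.imwrite(f"pics/{n}.png",c["frame"][:,:,::-1]); np.savez(f"pics/{n}.npz",**c)
s=r.state(); print(s["ee_pos"],s["wrist_force"])
i=c["frame"][:,:,::-1]; cv2.imwrite("pics/w5c.png",cv2.resize(i[170:330,170:390],None,fx=3.6,fy=3.6,interpolation=cv2.INTER_CUBIC))
```

```text
[513.16791076  77.31442178  40.59544459] [-1.11967249  0.89145349 -0.7623204 ]
```

View pics/w5c.png

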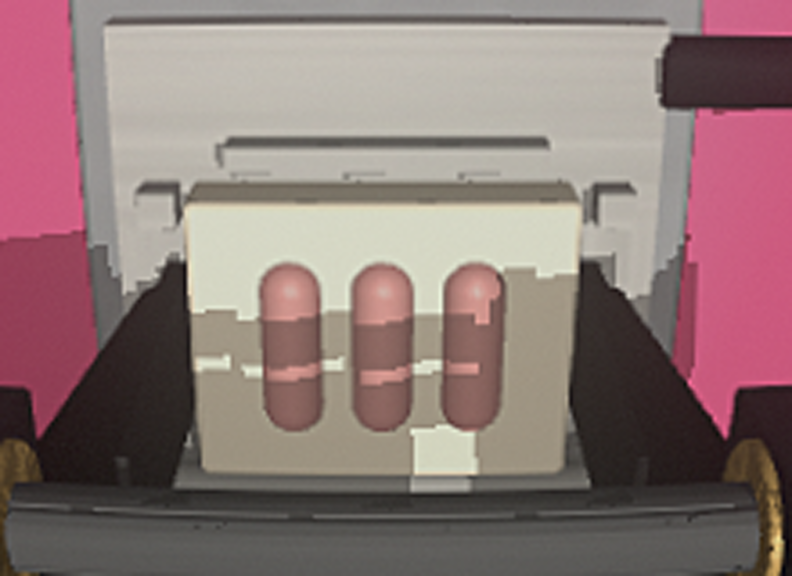

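{"name": "play_rows", "arguments": {
  "targets": [
    {"dx": 0.015,"dy": 0,"dz": 0.025,"roll": 0,"grip": 0.8},
    {"dx": 0,"dy": 0,"dz": 0,"roll": 0,"grip": 0.8},
    {"dx": 0,"dy": 0,"dz": 0,"roll": 0,"grip": -0.4},
    {"dx": 0,"dy": 0,"dz": 0,"roll": 0,"grip": -0.6},
    {"dx": 0,"dy": 0,"dz": 0,"roll": 0,"grip": -0.6},
    {"dx": 0,"dy": 0,"dz": -0.3,"roll": 0,"grip": -0.6},
    {"dx": 0,"dy": 0,"dz": -1,"roll": 0,"grip": -0.6},
    {"dx": 0,"dy": 0,"dz": -1,"roll": 0,"grip": -0.6},
    {"dx": 0,"dy": 0,"dz": 0,"roll": 0,"grip": -0.6},
    {"dx": 0,"dy": 0,"dz": 0,"roll": 0,"grip": -0.6}
  ]
}}

```text
clock: 9.4
ee_pos: [514.7, 77.3, 133.6]
tcp_rot: [[0.994, -0.111, 0.004], [-0.111, -0.994, 0.0], [0.004, -0.001, -1.0]]
wrist_force: [-0.3, -0.2, 0.7]
gripper_width: 75.9
```

Run:
```python
from bench import r
import cv2, numpy as np
c=r.capture("wrist"); n="wrist6";cv2.imwrite(f"pics/{n}.png",c["frame"][:,:,::-1]); np.savez(f"pics/{n}.npz",**c)
s=r.state(); print(s["ee_pos"],s["wrist_force"])
i=c["frame"][:,:,::-1]; cv2.imwrite("pics/w6c.png",cv2.resize(i[110:280,180:400],None,fx=3.5,fy=3.5,interpolation=cv2.INTER_CUBIC))
```

```text
[513.55598284  77.26758701 131.80659287] [0.19849508 0.12241482 0.03154996]
```

View pics/w6c.png

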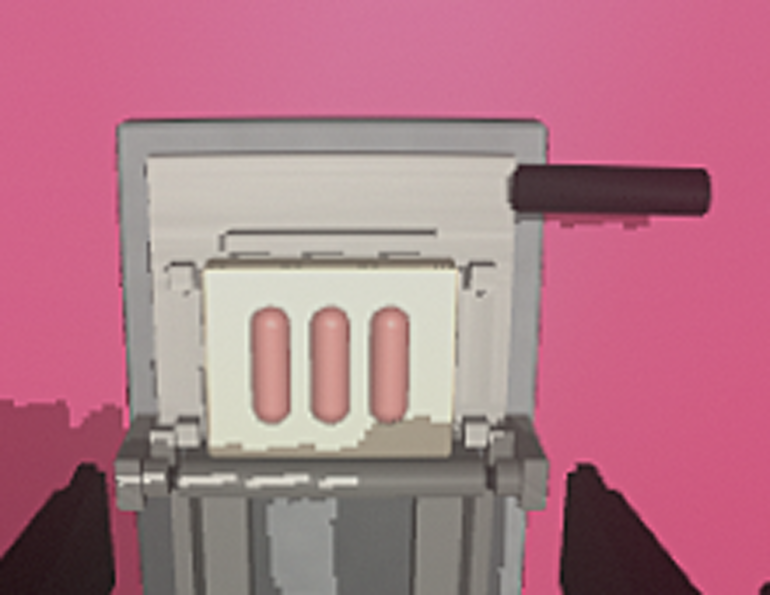

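```bash
python3 plan.py 588.5 110.5 130 83.6 19
python3 - <<'E'
from h import *
from bench import r
print(r.state()["joints"])
c=load("wrist1")
print("polish base ~", w_at(c,(420,100),5))
E
```

```text
from [513.6  77.3 131.8] -6.39 dyaw 89.99 dist 82.0
[{"dx": 0.09, "dy": -0.05, "dz": 0.0, "roll": -0.95}, {"dx": 0.1, "dy": -0.05, "dz": 0.0, "roll": -0.95}, {"dx": 0.1, "dy": -0.04, "dz": 0.0, "roll": -0.95}, {"dx": 0.1, "dy": -0.03, "dz": 0.0, "roll": -0.95}, {"dx": 0.11, "dy": -0.02, "dz": 0.0, "roll": -0.95}, {"dx": 0.11, "dy": -0.01, "dz": 0.0, "roll": -0.95}, {"dx": 0.11, "dy": -0.0, "dz": 0.0, "roll": -0.95}, {"dx": 0.11, "dy": 0.01, "dz": 0.0, "roll": -0.95}, {"dx": 0.11, "dy": 0.01, "dz": 0.0, "roll": -0.95}, {"dx": 0.1, "dy": 0.02, "dz": 0.0, "roll": -0.94}]
[{"dx": 0.1, "dy": 0.03, "dz": 0.01, "roll": -0.95}, {"dx": 0.1, "dy": 0.04, "dz": 0.0, "roll": -0.94}, {"dx": 0.1, "dy": 0.05, "dz": 0.01, "roll": -0.95}, {"dx": 0.09, "dy": 0.06, "dz": 0.0, "roll": -0.94}, {"dx": 0.09, "dy": 0.06, "dz": 0.01, "roll": -0.95}, {"dx": 0.08, "dy": 0.07, "dz": 0.0, "roll": -0.94}, {"dx": 0.08, "dy": 0.08, "dz": 0.01, "roll": -0.95}, {"dx": 0.07, "dy": 0.08, "dz": 0.0, "roll": -0.94}, {"dx": 0.06, "dy": 0.08, "dz": 0.01, "roll": -0.95}]
end [588.3 110.6 129.8] 83.61457920481024
[ 2.63373872e+00 -5.75790103e+00  1.15738467e+02 -2.62140606e-03
  6.99718385e+01  9.02005419e+00]
polish base ~ [693.88338282 122.42243763   5.        ]
```

{"name": "play_rows", "arguments": {
  "targets": [
    {"dx": 0.09,"dy": -0.05,"dz": 0,"roll": -0.95,"grip": 0.3},
    {"dx": 0.1,"dy": -0.05,"dz": 0,"roll": -0.95,"grip": 0.3},
    {"dx": 0.1,"dy": -0.04,"dz": 0,"roll": -0.95,"grip": 0.3},
    {"dx": 0.1,"dy": -0.03,"dz": 0,"roll": -0.95,"grip": 0.3},
    {"dx": 0.11,"dy": -0.02,"dz": 0,"roll": -0.95,"grip": 0.3},
    {"dx": 0.11,"dy": -0.01,"dz": 0,"roll": -0.95,"grip": 0.3},
    {"dx": 0.11,"dy": 0,"dz": 0,"roll": -0.95,"grip": 0.3},
    {"dx": 0.11,"dy": 0.01,"dz": 0,"roll": -0.95,"grip": 0.3},
    {"dx": 0.11,"dy": 0.01,"dz": 0,"roll": -0.95,"grip": 0.3},
    {"dx": 0.1,"dy": 0.02,"dz": 0,"roll": -0.94,"grip": 0.3}
  ]
}}

```text
clock: 10.45
ee_pos: [551.9, 94.7, 129.1]
tcp_rot: [[0.752, 0.659, -0.004], [0.659, -0.752, -0.0], [-0.003, -0.002, -1.0]]
wrist_force: [0.0, -0.2, -0.3]
gripper_width: 33.5
```

{"name": "play_rows", "arguments": {
  "targets": [
    {"dx": 0.1,"dy": 0.03,"dz": 0.01,"roll": -0.95,"grip": 0.3},
    {"dx": 0.1,"dy": 0.04,"dz": 0,"roll": -0.94,"grip": 0.3},
    {"dx": 0.1,"dy": 0.05,"dz": 0.01,"roll": -0.95,"grip": 0.3},
    {"dx": 0.09,"dy": 0.06,"dz": 0,"roll": -0.94,"grip": 0.3},
    {"dx": 0.09,"dy": 0.06,"dz": 0.01,"roll": -0.95,"grip": 0.3},
    {"dx": 0.08,"dy": 0.07,"dz": 0,"roll": -0.94,"grip": 0.3},
    {"dx": 0.08,"dy": 0.08,"dz": 0.01,"roll": -0.95,"grip": 0.3},
    {"dx": 0.07,"dy": 0.08,"dz": 0,"roll": -0.94,"grip": 0.3},
    {"dx": 0.06,"dy": 0.08,"dz": 0.01,"roll": -0.95,"grip": 0.3}
  ]
}}

```text
clock: 11.35
ee_pos: [587.1, 110.6, 127.0]
tcp_rot: [[0.108, 0.994, -0.004], [0.994, -0.108, -0.0], [-0.001, -0.004, -1.0]]
wrist_force: [-0.0, 0.1, 0.1]
gripper_width: 33.2
```

{"name": "play_rows", "arguments": {
  "targets": [
    {"dx": 0,"dy": 0,"dz": 0.5,"roll": 0,"grip": 0.3},
    {"dx": 0,"dy": 0,"dz": 0.5,"roll": 0,"grip": 0.3},
    {"dx": 0,"dy": 0,"dz": 0.25,"roll": 0,"grip": 0.3},
    {"dx": 0,"dy": 0,"dz": 0,"roll": 0,"grip": 0.3},
    {"dx": 0,"dy": 0,"dz": 0,"roll": 0,"grip": 0.3},
    {"dx": 0,"dy": 0,"dz": 0,"roll": 0,"grip": 0.3}
  ]
}}

```text
clock: 11.95
ee_pos: [589.0, 110.7, 80.3]
tcp_rot: [[0.111, 0.994, 0.002], [0.994, -0.111, 0.0], [0.0, 0.001, -1.0]]
wrist_force: [-0.1, -0.4, -0.0]
gripper_width: 33.2
```

```bash
python3 - <<'E'
from bench import r
import cv2, numpy as np
c=r.capture("wrist"); n="wrist7";cv2.imwrite(f"pics/{n}.png",c["frame"][:,:,::-1]); np.savez(f"pics/{n}.npz",**c)
s=r.state(); print(s["ee_pos"],s["wrist_force"])
E
python3 plan.py 588.5 110.5 18 83.6 3
```

```text
[589.09791953 110.68034132  80.4696385 ] [-0.00859394 -0.1706285  -0.20678202]
from [589.1 110.7  80.5] 83.61 dyaw -0.01 dist 62.5
[{"dx": -0.0, "dy": -0.0, "dz": 0.52, "roll": 0.0}, {"dx": -0.0, "dy": -0.01, "dz": 0.52, "roll": 0.0}, {"dx": -0.01, "dy": -0.0, "dz": 0.52, "roll": 0.0}]
end [588.7 110.3  18.1] 83.6128361687049
```

View pics/wrist7.png

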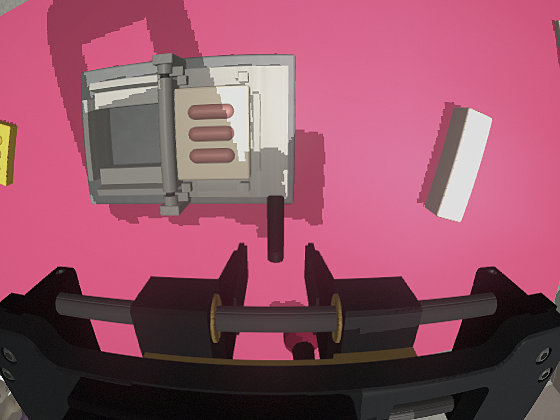

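{"name": "play_rows", "arguments": {
  "targets": [
    {"dx": 0,"dy": 0,"dz": 0.6,"roll": 0,"grip": 0.3},
    {"dx": 0,"dy": 0,"dz": 0.6,"roll": 0,"grip": 0.3},
    {"dx": 0,"dy": 0,"dz": 0.36,"roll": 0,"grip": 0.3},
    {"dx": 0,"dy": 0,"dz": 0,"roll": 0,"grip": 0.3},
    {"dx": 0,"dy": 0,"dz": 0,"roll": 0,"grip": 0.3},
    {"dx": 0,"dy": 0,"dz": 0,"roll": 0,"grip": 0.6},
    {"dx": 0,"dy": 0,"dz": 0,"roll": 0,"grip": 0.9},
    {"dx": 0,"dy": 0,"dz": 0,"roll": 0,"grip": 1},
    {"dx": 0,"dy": 0,"dz": 0,"roll": 0,"grip": 1},
    {"dx": 0,"dy": 0,"dz": 0,"roll": 0,"grip": 1}
  ],
  "force": 15
}}

```text
clock: 13.0
ee_pos: [588.9, 110.3, 17.7]
tcp_rot: [[0.111, 0.994, 0.001], [0.994, -0.111, -0.001], [-0.0, 0.001, -1.0]]
wrist_force: [-0.6, -1.7, 4.6]
gripper_width: 11.6
```

Run:
```python
from bench import r
import cv2, numpy as np, json
c=r.capture("wrist"); n="wrist8";cv2.imwrite(f"pics/{n}.png",c["frame"][:,:,::-1]); np.savez(f"pics/{n}.npz",**c)
s=r.state(); print(s["ee_pos"],s["wrist_force"],s["gripper_width"])
ph=np.radians(-7.1+np.concatenate([[0,2],np.arange(6,179,5),[179]])); y=72.6*np.cos(ph);z=72.6*np.sin(ph)
rows=[dict(dx=round(a/40,2),dy=0,dz=round(-b/40,2),roll=0,grip=1) for a,b in zip(np.diff(y),np.diff(z))]
for k in range(0,len(rows),10): print(json.dumps(rows[k:k+10]))
```

```text
[588.86855139 110.29728487  17.69355662] [-1.33439866 -2.56809358  3.93676852] 11.752174796723377
[{"dx": 0.01, "dy": 0, "dz": -0.06, "roll": 0, "grip": 1}, {"dx": 0.01, "dy": 0, "dz": -0.13, "roll": 0, "grip": 1}, {"dx": -0.0, "dy": 0, "dz": -0.16, "roll": 0, "grip": 1}, {"dx": -0.02, "dy": 0, "dz": -0.16, "roll": 0, "grip": 1}, {"dx": -0.03, "dy": 0, "dz": -0.16, "roll": 0, "grip": 1}, {"dx": -0.04, "dy": 0, "dz": -0.15, "roll": 0, "grip": 1}, {"dx": -0.06, "dy": 0, "dz": -0.15, "roll": 0, "grip": 1}, {"dx": -0.07, "dy": 0, "dz": -0.14, "roll": 0, "grip": 1}, {"dx": -0.08, "dy": 0, "dz": -0.14, "roll": 0, "grip": 1}, {"dx": -0.09, "dy": 0, "dz": -0.13, "roll": 0, "grip": 1}]
[{"dx": -0.1, "dy": 0, "dz": -0.12, "roll": 0, "grip": 1}, {"dx": -0.11, "dy": 0, "dz": -0.11, "roll": 0, "grip": 1}, {"dx": -0.12, "dy": 0, "dz": -0.1, "roll": 0, "grip": 1}, {"dx": -0.13, "dy": 0, "dz": -0.09, "roll": 0, "grip": 1}, {"dx": -0.14, "dy": 0, "dz": -0.08, "roll": 0, "grip": 1}, {"dx": -0.15, "dy": 0, "dz": -0.06, "roll": 0, "grip": 1}, {"dx": -0.15, "dy": 0, "dz": -0.05, "roll": 0, "grip": 1}, {"
[... 459 characters left out ...]
: 1}, {"dx": -0.14, "dy": 0, "dz": 0.07, "roll": 0, "grip": 1}, {"dx": -0.14, "dy": 0, "dz": 0.08, "roll": 0, "grip": 1}, {"dx": -0.13, "dy": 0, "dz": 0.09, "roll": 0, "grip": 1}, {"dx": -0.12, "dy": 0, "dz": 0.1, "roll": 0, "grip": 1}, {"dx": -0.11, "dy": 0, "dz": 0.11, "roll": 0, "grip": 1}]
[{"dx": -0.1, "dy": 0, "dz": 0.12, "roll": 0, "grip": 1}, {"dx": -0.09, "dy": 0, "dz": 0.13, "roll": 0, "grip": 1}, {"dx": -0.08, "dy": 0, "dz": 0.14, "roll": 0, "grip": 1}, {"dx": -0.06, "dy": 0, "dz": 0.15, "roll": 0, "grip": 1}, {"dx": -0.05, "dy": 0, "dz": 0.15, "roll": 0, "grip": 1}, {"dx": -0.04, "dy": 0, "dz": 0.15, "roll": 0, "grip": 1}, {"dx": -0.02, "dy": 0, "dz": 0.09, "roll": 0, "grip": 1}]
```

View pics/wrist8.png

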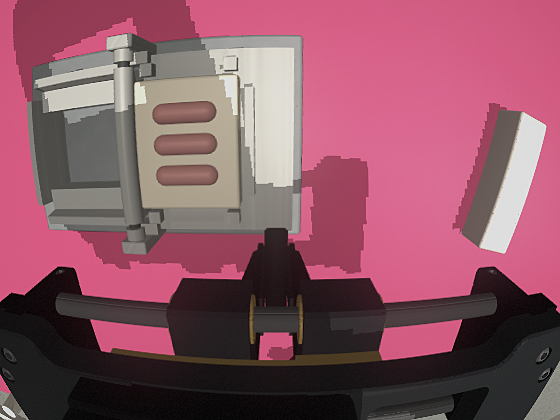

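{"name": "play_rows", "arguments": {
  "targets": [
    {"dx": 0.01,"dy": 0,"dz": -0.06,"roll": 0,"grip": 1},
    {"dx": 0.01,"dy": 0,"dz": -0.13,"roll": 0,"grip": 1},
    {"dx": 0,"dy": 0,"dz": -0.16,"roll": 0,"grip": 1},
    {"dx": -0.02,"dy": 0,"dz": -0.16,"roll": 0,"grip": 1},
    {"dx": -0.03,"dy": 0,"dz": -0.16,"roll": 0,"grip": 1},
    {"dx": -0.04,"dy": 0,"dz": -0.15,"roll": 0,"grip": 1},
    {"dx": -0.06,"dy": 0,"dz": -0.15,"roll": 0,"grip": 1},
    {"dx": -0.07,"dy": 0,"dz": -0.14,"roll": 0,"grip": 1},
    {"dx": -0.08,"dy": 0,"dz": -0.14,"roll": 0,"grip": 1},
    {"dx": -0.09,"dy": 0,"dz": -0.13,"roll": 0,"grip": 1}
  ]
}}

```text
clock: 14.05
ee_pos: [587.3, 97.5, 73.0]
tcp_rot: [[0.112, 0.994, 0.002], [0.994, -0.112, 0.004], [0.004, 0.002, -1.0]]
wrist_force: [5.2, 4.4, -0.9]
gripper_width: 11.2
```

Run:
```python
from bench import r
import cv2, numpy as np, json
c=r.capture("wrist"); n="wrist9";cv2.imwrite(f"pics/{n}.png",c["frame"][:,:,::-1]); np.savez(f"pics/{n}.npz",**c)
s=r.state(); print(s["ee_pos"],s["wrist_force"],s["gripper_width"])
d=s["ee_pos"]-np.array([509.8,46.8,42]); print(d@[.1115,.9938,0])
```

```text
[587.35572486  96.97039696  73.88863629] [2.04559722 3.14037016 1.06235792] 11.824780501547668
58.50680382055163
```

View pics/wrist9.png

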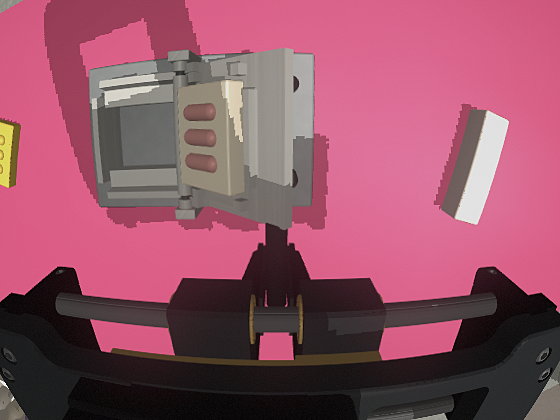

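{"name": "play_rows", "arguments": {
  "targets": [
    {"dx": -0.1,"dy": 0,"dz": -0.12,"roll": 0,"grip": 1},
    {"dx": -0.11,"dy": 0,"dz": -0.11,"roll": 0,"grip": 1},
    {"dx": -0.12,"dy": 0,"dz": -0.1,"roll": 0,"grip": 1},
    {"dx": -0.13,"dy": 0,"dz": -0.09,"roll": 0,"grip": 1},
    {"dx": -0.14,"dy": 0,"dz": -0.08,"roll": 0,"grip": 1},
    {"dx": -0.15,"dy": 0,"dz": -0.06,"roll": 0,"grip": 1},
    {"dx": -0.15,"dy": 0,"dz": -0.05,"roll": 0,"grip": 1},
    {"dx": -0.15,"dy": 0,"dz": -0.04,"roll": 0,"grip": 1},
    {"dx": -0.16,"dy": 0,"dz": -0.02,"roll": 0,"grip": 1},
    {"dx": -0.16,"dy": 0,"dz": -0.01,"roll": 0,"grip": 1}
  ]
}}

```text
clock: 15.1
ee_pos: [581.4, 43.1, 102.5]
tcp_rot: [[0.111, 0.994, 0.002], [0.994, -0.111, 0.003], [0.003, 0.002, -1.0]]
wrist_force: [-1.5, 3.8, 9.1]
gripper_width: 11.5
```

{"name": "play_rows", "arguments": {
  "targets": [
    {"dx": -0.16,"dy": 0,"dz": 0,"roll": 0,"grip": 1},
    {"dx": -0.16,"dy": 0,"dz": 0.02,"roll": 0,"grip": 1},
    {"dx": -0.16,"dy": 0,"dz": 0.03,"roll": 0,"grip": 1},
    {"dx": -0.15,"dy": 0,"dz": 0.04,"roll": 0,"grip": 1},
    {"dx": -0.15,"dy": 0,"dz": 0.06,"roll": 0,"grip": 1},
    {"dx": -0.14,"dy": 0,"dz": 0.07,"roll": 0,"grip": 1},
    {"dx": -0.14,"dy": 0,"dz": 0.08,"roll": 0,"grip": 1},
    {"dx": -0.13,"dy": 0,"dz": 0.09,"roll": 0,"grip": 1},
    {"dx": -0.12,"dy": 0,"dz": 0.1,"roll": 0,"grip": 1},
    {"dx": -0.11,"dy": 0,"dz": 0.11,"roll": 0,"grip": 1}
  ]
}}

```text
clock: 16.1
ee_pos: [573.8, -15.2, 74.4]
tcp_rot: [[0.111, 0.994, -0.001], [0.994, -0.111, 0.001], [0.0, -0.001, -1.0]]
wrist_force: [2.4, 3.1, 1.6]
gripper_width: 11.3
```

Run:
```python
from bench import r
import cv2, numpy as np, json
c=r.capture("wrist"); n="wrist10";cv2.imwrite(f"pics/{n}.png",c["frame"][:,:,::-1]); np.savez(f"pics/{n}.npz",**c)
s=r.state(); print(s["ee_pos"],s["wrist_force"],s["gripper_width"])
d=s["ee_pos"]-np.array([509.8,46.8,42]); print(d@[.1115,.9938,0])
```

```text
[573.62706115 -15.86264641  73.6538091 ] [3.21643208 0.03343968 0.10579922] 11.314565248677017
-55.15742068353646
```

View pics/wrist10.png

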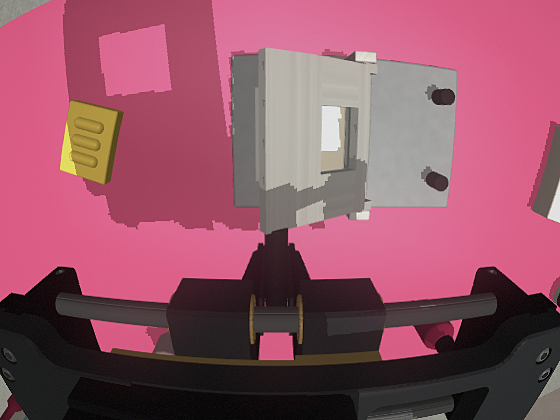

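Run:
```python
from bench import r
import cv2, numpy as np, json
c=r.capture("scene"); i=c["frame"][:,:,::-1]; cv2.imwrite("pics/s10.png",cv2.resize(i[190:280,220:330],None,fx=6,fy=6,interpolation=cv2.INTER_CUBIC))
i=cv2.imread("pics/wrist10.png");cv2.imwrite("pics/w10c.png",cv2.resize(i[40:230,225:385],None,fx=3,fy=3,interpolation=cv2.INTER_CUBIC))
```

```text
(no output)
```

View pics/s10.png

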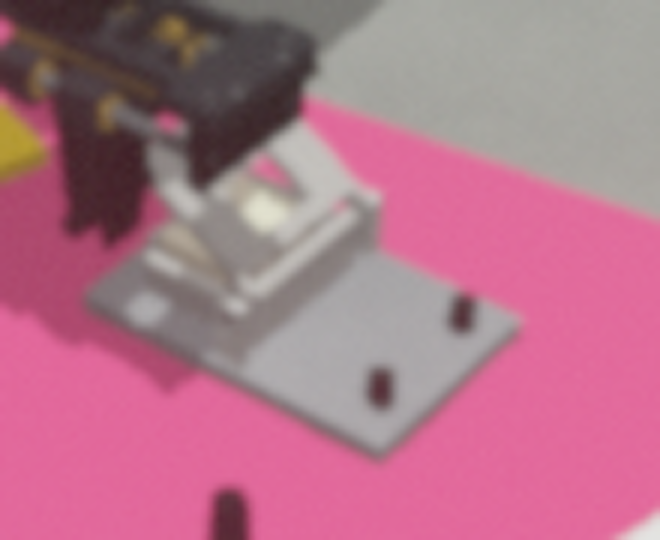

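View pics/w10c.png

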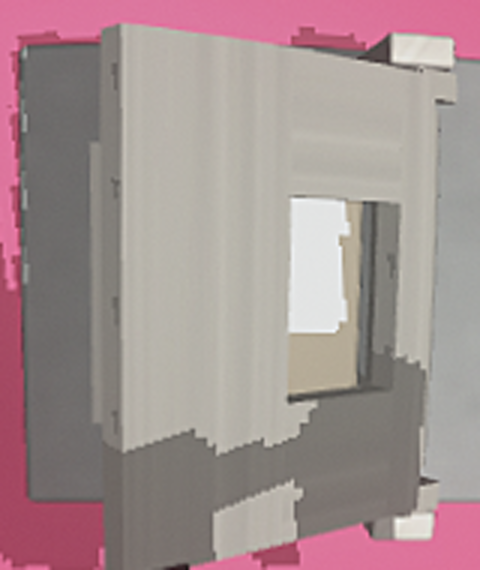

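{"name": "play_rows", "arguments": {
  "targets": [
    {"dx": -0.1,"dy": 0,"dz": 0.12,"roll": 0,"grip": 1},
    {"dx": -0.09,"dy": 0,"dz": 0.13,"roll": 0,"grip": 1},
    {"dx": -0.08,"dy": 0,"dz": 0.14,"roll": 0,"grip": 1},
    {"dx": -0.06,"dy": 0,"dz": 0.15,"roll": 0,"grip": 1},
    {"dx": -0.05,"dy": 0,"dz": 0.15,"roll": 0,"grip": 1},
    {"dx": -0.04,"dy": 0,"dz": 0.13,"roll": 0,"grip": 1},
    {"dx": 0,"dy": 0,"dz": 0,"roll": 0,"grip": 1},
    {"dx": 0,"dy": 0,"dz": 0,"roll": 0,"grip": 1},
    {"dx": 0,"dy": 0,"dz": 0,"roll": 0,"grip": 1}
  ]
}}

```text
clock: 17.1
ee_pos: [571.6, -31.6, 41.8]
tcp_rot: [[0.111, 0.994, -0.002], [0.994, -0.111, 0.0], [-0.0, -0.002, -1.0]]
wrist_force: [-0.5, 2.4, -1.6]
gripper_width: 11.4
```

Run:
```python
from bench import r
import cv2, numpy as np, json
c=r.capture("wrist"); n="wrist11";cv2.imwrite(f"pics/{n}.png",c["frame"][:,:,::-1]); np.savez(f"pics/{n}.npz",**c)
s=r.state(); print(s["ee_pos"],s["wrist_force"],s["gripper_width"])
d=s["ee_pos"]-np.array([509.8,46.8,42]); print(d@[.1115,.9938,0])
```

```text
[571.63497947 -31.56095593  41.84194318] [-1.51665845  2.85475734 -2.50032673] 11.367864381164459
-70.98051779484918
```

View pics/wrist11.png

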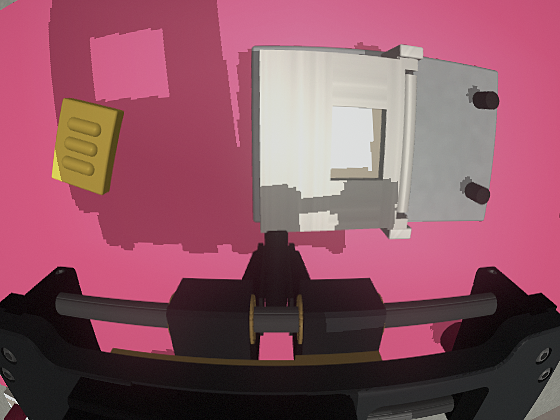

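{"name": "play_rows", "arguments": {
  "targets": [
    {"dx": -0.01,"dy": 0,"dz": 0.04,"roll": 0,"grip": 1},
    {"dx": 0,"dy": 0,"dz": 0.04,"roll": 0,"grip": 1},
    {"dx": 0,"dy": 0,"dz": 0,"roll": 0,"grip": 1},
    {"dx": 0,"dy": 0,"dz": 0,"roll": 0,"grip": 1}
  ]
}}

```text
clock: 17.55
ee_pos: [571.7, -32.1, 39.1]
tcp_rot: [[0.111, 0.994, -0.002], [0.994, -0.111, 0.0], [-0.0, -0.002, -1.0]]
wrist_force: [-4.5, 2.8, 0.4]
gripper_width: 11.5
```

{"name": "play_rows", "arguments": {
  "targets": [
    {"dx": 0,"dy": 0,"dz": 0.04,"roll": 0,"grip": 1},
    {"dx": 0,"dy": 0,"dz": 0,"roll": 0,"grip": 1},
    {"dx": 0,"dy": 0,"dz": 0,"roll": 0,"grip": 1}
  ]
}}

```text
clock: 17.85
ee_pos: [571.7, -32.3, 37.7]
tcp_rot: [[0.111, 0.994, -0.002], [0.994, -0.111, -0.0], [-0.001, -0.002, -1.0]]
wrist_force: [-4.7, 2.3, 1.8]
gripper_width: 11.3
```

{"name": "play_rows", "arguments": {
  "targets": [
    {"dx": 0,"dy": 0,"dz": 0.02,"roll": 0,"grip": 1},
    {"dx": 0,"dy": 0,"dz": 0,"roll": 0,"grip": 0.6},
    {"dx": 0,"dy": 0,"dz": 0,"roll": 0,"grip": 0.4},
    {"dx": 0,"dy": 0,"dz": 0,"roll": 0,"grip": 0.4},
    {"dx": 0,"dy": 0,"dz": -0.3,"roll": 0,"grip": 0.4},
    {"dx": 0,"dy": 0,"dz": -0.8,"roll": 0,"grip": 0.4},
    {"dx": 0,"dy": 0.5,"dz": -0.8,"roll": 0,"grip": 0.4},
    {"dx": 0,"dy": 0,"dz": -0.9,"roll": 0,"grip": 0.4},
    {"dx": 0,"dy": 0,"dz": 0,"roll": 0,"grip": 0.4},
    {"dx": 0,"dy": 0,"dz": 0,"roll": 0,"grip": 0.4}
  ]
}}

```text
clock: 18.85
ee_pos: [593.3, -34.6, 151.0]
tcp_rot: [[0.111, 0.994, 0.004], [0.994, -0.111, -0.001], [-0.0, 0.004, -1.0]]
wrist_force: [0.7, -0.5, -1.1]
gripper_width: 28.4
```

Run:
```python
from bench import r
import cv2, numpy as np, json
c=r.capture("wrist"); n="wrist12";cv2.imwrite(f"pics/{n}.png",c["frame"][:,:,::-1]); np.savez(f"pics/{n}.npz",**c)
c=r.capture("scene"); i=c["frame"][:,:,::-1]; cv2.imwrite("pics/s12.png",cv2.resize(i[190:280,220:330],None,fx=6,fy=6,interpolation=cv2.INTER_CUBIC))
s=r.state(); print(s["ee_pos"],s["wrist_force"],s["gripper_width"])
```

```text
[591.38900097 -34.2346953  147.88695279] [-0.08501315 -0.07750771 -0.3007653 ] 28.432167087017703
```

View pics/wrist12.png

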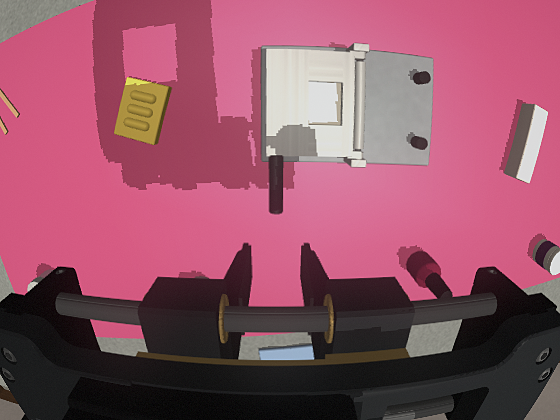

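View pics/s12.png

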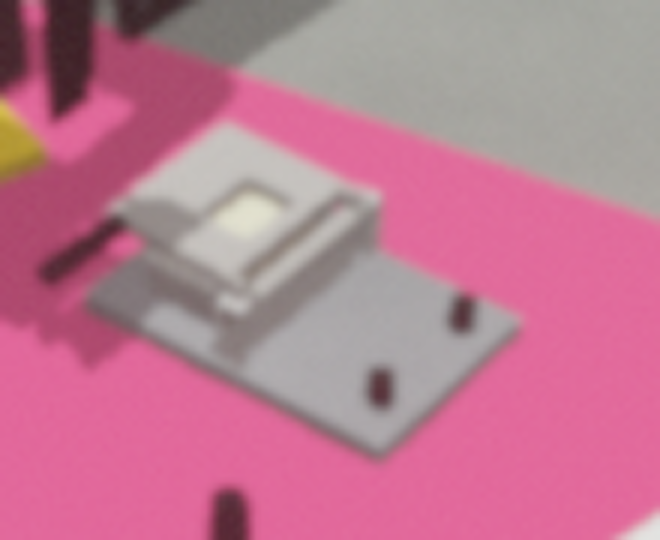

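```bash
python3 -c "
from bench import r
print(r.job_done())"
```

```text
the job is handed in; nothing more can be done
None
```

I laid the ivory plaque nails up in the pocket and let go of it. I then took the black handle and swung the flipper over at roughly 0.9 rad/s, released it at the stop, backed off and handed the job in at about 19 s. No verdict was given.

- **Pocket:** after I let go, the wrist picture showed the plaque flat between the corner posts and the stop. It was still there with the handle gripped and partway up the swing.
- **Nest:** the last wrist and scene pictures show the flipper lying flat and an even plaque back through its window. I worked out about 3.1 rad from the handle height. I did not measure the plaque's exact position in the nest, since the flipper covers it.
- **Robot and bystanders:** the gripper was open and clear at 148 mm, with wrist force near zero. The bystanders in view looked undisturbed, but I did not measure where any of them ended up.
- **Forces:** the wrist force readings stayed under about 10 N throughout.

No check failed or disagreed beyond about 1 mm. My first move call was refused before anything moved, because rows needed every field filled in.

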